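# Re-space the utensil tray for the processor pusher

### The arm

A 7-joint arm with a two-finger parallel gripper is mounted at the origin on the work surface. World frame = base frame: x ahead of the robot, y to its left, z up, the work surface at z = 0. Lengths are in mm, angles in rad, forces in N, time in s.
With the tool pointing down it reaches from about 425 to 925 mm from the base axis. Payload 6.8 kg.
Tool frame: the origin (TCP) lies at the very end of the fingers, on their centre line; the grasp point (between the pads) lies 19 mm behind it; z points along the fingers, x is the direction in which the jaws open and shut, and the axes are right-handed (so a half turn about z gives the same grasp; the last joint's range is limited). The gripper opens to 85 mm and grips with 20 to 120 N. Pads are 22 mm wide; open, the fingers measure 114 mm over their backs; the gripper's body (76 mm by 85 mm) begins 54 mm behind the grasp point. The pads swing forward as they close: fully open they stand 13 mm farther back than shut.
Start: joints at [1.209, 0.477, 0.022, 1.555, -0.011, 1.109, -0.083], TCP at [169.49, -653.391, 231.308] pointing down, gripper open.
Joint ranges: [-2.96, 2.96], [-0.34, 2.1], [-1.41, 1.46], [0.24, 2.44], [-1.37, 4.51], [0.17, 1.92], [-2.96, 2.96]. Speed limits (rad/s): [2.39, 2.39, 3.14, 3.14, 3.14, 3.14, 3.14].

### API

Orientations are given as a unit quaternion [x, y, z, w].
In Python, from bench import r gives the robot as it stands.
- The arm moves only by the tool servo_tool, never from a script. Its argument "motion" is a list of rows, each a list of 2 entries, a list of its own where there are three numbers: the shift along the tool's x, y, z in mm, then the turn about the tool's z in rad. A call has 1 to 12 rows; each row shifts and turns the commanded pose from where the row before left it, along the tool's axes as they then stand; what a row does not reach is not made up. A row lasts 1/8 s, in which the tool goes at most 62.5 mm and 10.7 degrees, less where a joint would pass 70% of its speed; a pose out of reach is approached as far as the arm can. A call is refused whole if a number of a shift passes 62.5 or a number of a turn 0.188, either way. A call with a gripper value outside its range is refused whole. "fingers" is the opening, from -1 (shut) to 1 (fully open), set as the call begins (left out, the last holds). The fingers move at their own pace and stop on an object; "newtons" is the grip in N (left out, the last holds). Time passes only in rows, so rows that do not move let the fingers close. It gives the time, the measured TCP pose, the force and the opening at its end, in the units of the state.
- r.get_state(): the state, without advancing time (a new reading comes with each control period).
- r.grab_frame(name): name is "scene" or "top" or "wrist"; returns the picture (420x560x3 uint8, blue, green, red); there is no depth.
- r.get_calibration(name): a dict with "fx", "fy", "cx", "cy" (pixels), "extrinsics" (4x4, takes a point from world to camera coordinates); the wrist camera has in their place "hand_eye" (4x4, takes a point from camera to tool coordinates, whose origin is the TCP and whose axes are the tool frame's). Camera axes: x right, y down, z forward; pixel columns grow to the right and rows downward; lengths in mm; the calibration is good to about 2 mm. The wrist camera is an equidistant fisheye: a pixel r from the principal point sees the ray r / f radians off the axis. A picture is of the moment at which its call begins: read the wrist's pose just before it. get_calibration takes no time and is no camera call.
- r.job_done(): hands the job in, once; it reports no verdict.
The state is a dict: "time": time; "qpos": joint angles; "dq": joint speeds; "tau": joint torques, N m; "ee_pos": TCP position; "tcp_rot": TCP orientation; "ft_force": force on the tool from outside, world axes, zero at the start; "ft_torque": the same for the moment, N m; "width": finger opening in mm.
Only numpy, scipy, OpenCV 4.12 (cv2) and the standard library are available. Lean on these libraries where they do the work, as an engineer would, in place of code of your own. Each camera call takes 0.05 s, during which the arm holds its last target.

### The job

The long grey pusher of the food processor does not fit in the empty middle compartment of the wooden utensil tray. Slide the divider beside the mug outward (the big funnel leaves its divider no room to spare) until the middle compartment is long enough, then lay the pusher in it, flat on the floor of the tray and along the tray's length, and let go. The mug and the funnel stay upright in their own compartments and must not be jammed hard, and the other things on the counter stay where they are.

Things in the scene. Friction and masses are not known exactly. Their poses are not given: they have to be found in the camera images.
- tray: Open light-wood utensil tray, fixed to the counter, 146 mm (its x) by 446 mm (its y, the length). Origin: centre of its underside, on the counter. Floor 6 mm thick, walls 8 mm thick with their tops 45 mm above the counter; inside 130 mm (x) by 430 mm (y). Two plywood dividers across it make three compartments: the middle one is empty, one outer one holds the mug, the other the funnel (either way round).
- divider_left (a joint): Position of the divider on the tray's +y side, in m: at 0 its centre plane is 70 mm from the tray's centre along +y, and the value grows as it slides outward (to +y of the tray). Stops at -0.02 and +0.068. It slides with about 2 N of friction and stays where it is left.
- divider_right (a joint): The same for the divider on the tray's -y side: at 0 its centre plane is 70 mm from the tray's centre along -y, and the value grows as it slides outward (to -y of the tray). Stops at -0.02 and +0.068; about 2 N of friction.
- divider_left_top (a point): Middle of the upper edge of the left divider, 56.5 mm above the counter. The divider is an upright plywood plate 10 mm thick (tray y) that fills the tray's width from 7 mm above the counter up; its topmost 10 mm is a cross-bar 158 mm long (tray x) that rides on the tray's long walls.
- divider_right_top (a point): Middle of the upper edge of the right divider, of the same shape.
- pusher_mid (a point): Centre (half-way up and half-way along) of the loose grey plastic pusher that lies on the counter between the robot and the tray: a hollow square tube 170 mm long (its x), 44 mm wide (its y), 40 mm high (its z, up; this point is 20 mm above its underside), open at its -x end, where a 12 mm long flange is 60 mm wide and 46 mm high. Flat underside. About 0.14 kg. To lie in the tray it needs a compartment longer than 170 mm; it may point either way.
- mug: White ceramic mug, 66 mm across without the handle, 75 mm tall, standing loose in one outer compartment with its handle towards the tray's +x. Origin: centre of its underside. It may be pushed along by its divider; with the divider at its outer stop, 72 mm are left for it.
- funnel: Aluminium funnel standing loose, mouth down, in the other outer compartment: 110 mm across at the bottom, 95 mm tall, spout up. Origin: centre of its underside.
- canister: Lidded white jar standing loose on the counter at the right, 90 mm across, 130 mm tall; leave it alone. Origin: centre of its underside.
- bowl: Small blue bowl standing loose on the counter at the left, 120 mm across, 55 mm tall; leave it alone. Origin: centre of its underside.
Mind the look-alikes: they are no part of the job. What is shaped like the mug but black or orange is not meant. There is more than one size of the part that bears pusher_mid; the job needs the smaller.

How it is judged (in metres and radians):
On the way:
1. the middle compartment has been made longer than the pusher (distance between divider_left_top and divider_right_top above 0.18 m), for 0.2 s.
At the end, for the whole second after the job is handed in: The pusher lies released and at rest between the dividers, its centre at most 36 mm above the tray's underside (26 when flat), along the tray's length within 0.25 rad. Mug and funnel stand upright within 0.15 rad, within 80 mm of where they began (x of pusher_mid in the frame of tray between -0.05 and 0.05 m and y of pusher_mid in the frame of tray between -0.08 and 0.08 m and z of pusher_mid in the frame of tray below 0.036 m and angle between the x axis of pusher_mid and the y axis of tray, either way round below 0.25 rad and linear speed of pusher below 0.02 m/s and angle between each of mug, funnel's own z axis and vertical below 0.15 rad and distance of each of mug, funnel from where it was at the start of the episode below 0.08 m); the robot touches nothing.
It fails at once if the mug or the funnel is tipped (angle between any of mug, funnel's own z axis and vertical above 0.5 rad).
It fails at once if the mug or the funnel is jammed with more than 35 N (contact force between any of mug, funnel and tray above 35 N).
It fails at once if the canister or the bowl is moved more than 40 mm (distance of any of canister, bowl from where it was at the start of the episode above 0.04 m).
It also fails if it takes over 56 s, if anything falls off the work surface, if the arm or the gripper's body presses on something with over 40 N, if the wrist force passes 120 N, or if a joint passes its speed limit or range.

## Working session

There is one attempt and no reset: what is moved stays moved. The work goes in short steps, Python scripts to look and compute and a tool call to move; the robot and the scene stay as the last step left them, time stands still between calls to the robot, and variables do not carry over. Pictures are saved under pics/ and viewed, and the job is handed in when it is done.

Besides the shell and the picture viewer there is one more tool, called after ">>>" in YAML: its name, and indented under it one key for each argument. servo_tool: Moves the arm, as the interface text tells. Its arguments: {"type":"object","properties":{"motion":{"type":"array","items":{"type":"array"}},"fingers":{"type":"number"},"newtons":{"type":"number"}},"required":["motion"]}

```bash
mkdir -p pics; ls
python3 - <<'E'
from bench import r
import cv2
s=r.get_state();print(s)
for n in("scene","top","wrist"):
    cv2.imwrite(f"pics/{n}0.png",r.grab_frame(n));print(n,r.get_calibration(n))
E
```

```text
pics
{'time': 0.0, 'qpos': array([ 1.20894435,  0.47780569,  0.02233992,  1.55644201, -0.01148588,
        1.10930836, -0.08312103]), 'dq': array([ 6.48462625e-04,  9.26916805e-05, -3.07069798e-04,  1.56786330e-03,
       -6.92869819e-04, -2.81187005e-04, -3.19050694e-05]), 'tau': array([-2.17660358e-04, -5.96451259e+01,  1.60761539e+00, -2.81202632e+01,
        1.23947219e-02,  9.42163635e-03, -2.85760552e-05]), 'ee_pos': array([ 169.28367246, -652.8178235 ,  230.32596938]), 'tcp_rot': array([ 7.90899196e-01, -6.11945766e-01, -7.69014015e-04, -5.00563411e-04]), 'ft_force': array([-0.39289017,  0.0759452 ,  0.40000095]), 'ft_torque': array([-0.01190197, -0.02855621,  0.04820834]), 'width': 85.16857942853929}
scene {'fx': 441.959092328621, 'fy': 441.959092328621, 'cx': 281.778923121014, 'cy': 213.33373074392472, 'extrinsics': array([[-8.39862907e-02,  9.96453531e-01,  5.16371789e-03,
         7.90922593e+01],
       [ 8.25816158e-01,  7.25022207e-02, -5.59259422e-01,
        -4.75080040e+02],
       [-5.57650407e-01, -4.27058427e-02, -8.28976619e-01,
         1.78921514e+03],
       [
[... 305 characters left out ...]
01, -5.57101725e-03, -9.97805764e-02,
         6.50171321e+02],
       [ 9.98174190e-02, -6.78084074e-03, -9.94982665e-01,
         1.24678109e+03],
       [ 0.00000000e+00,  0.00000000e+00,  0.00000000e+00,
         1.00000000e+00]])}
wrist {'fx': 325.19226210127806, 'fy': 325.19226210127806, 'cx': 274.53627528820533, 'cy': 207.38701205981232, 'hand_eye': array([[ 9.99999800e-01, -3.63163948e-04,  5.17492079e-04,
        -7.75004664e-01],
       [ 1.89253215e-04,  9.52971182e-01,  3.03060869e-01,
        -7.63685684e+01],
       [-6.03215820e-04, -3.03060711e-01,  9.52971060e-01,
        -1.43177691e+02],
       [ 0.00000000e+00,  0.00000000e+00,  0.00000000e+00,
         1.00000000e+00]])}
```

View pics/scene0.png

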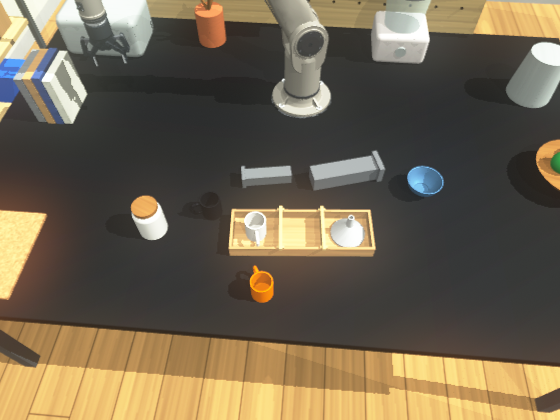

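View pics/top0.png

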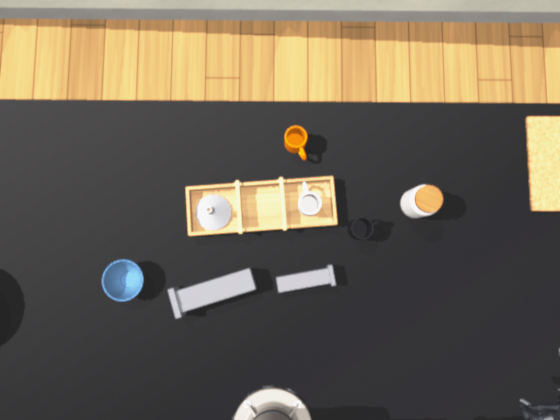

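View pics/wrist0.png

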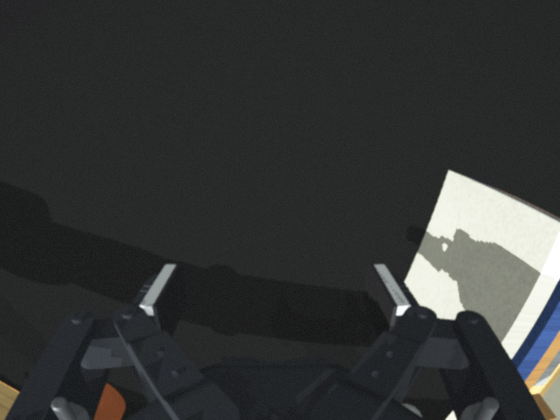

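Run:
```python
import cv2
t=cv2.imread("pics/top0.png");s=cv2.imread("pics/scene0.png")
cv2.imwrite("pics/top0c.png",cv2.resize(t[165:325,160:360],None,fx=4,fy=4,interpolation=cv2.INTER_CUBIC)[:600])
cv2.imwrite("pics/scene0c.png",cv2.resize(s[145:265,220:400],None,fx=4,fy=4,interpolation=cv2.INTER_CUBIC))
```

```text
(no output)
```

View pics/top0c.png

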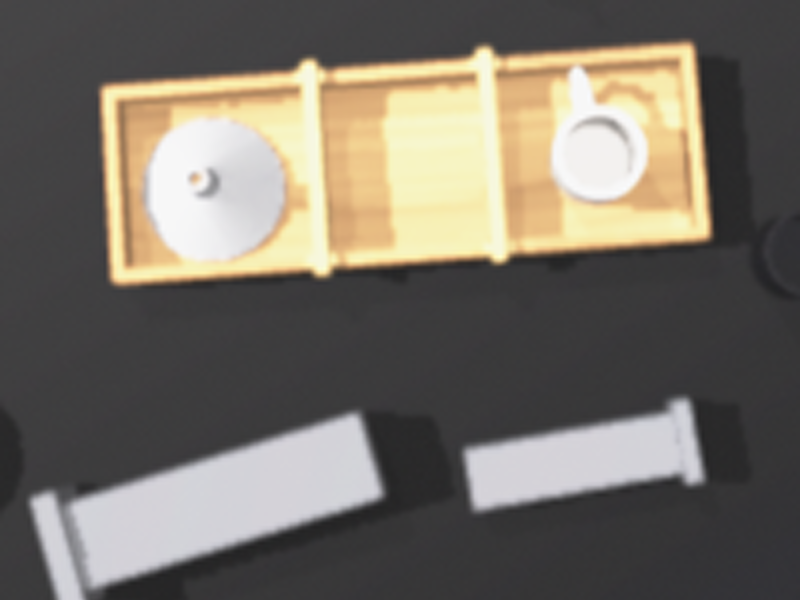

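View pics/scene0c.png

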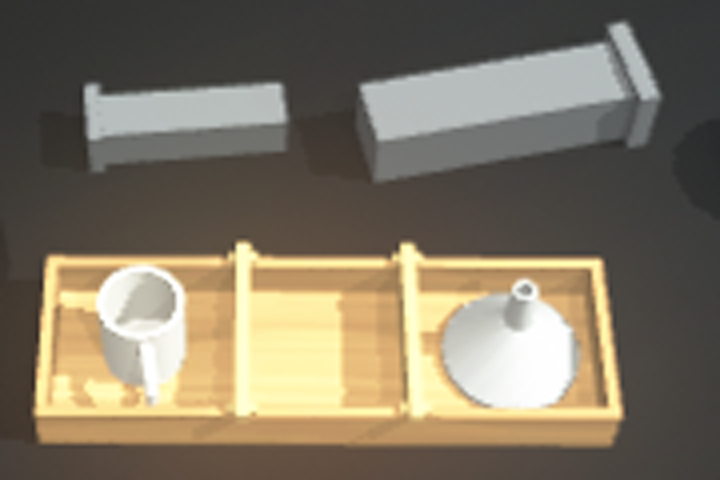

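```bash
cat > h.py <<'E'
import numpy as np, cv2
from bench import r
from scipy.spatial.transform import Rotation as R
def P(n):
    c=r.get_calibration(n);K=np.array([[c['fx'],0,c['cx']],[0,c['fy'],c['cy']],[0,0,1]])
    return K@c['extrinsics'][:3]
def tri(a,b):
    X=cv2.triangulatePoints(P('top'),P('scene'),np.float64(a).reshape(2,1),np.float64(b).reshape(2,1));return (X[:3]/X[3]).ravel()
def plane(n,uv,z):
    M=P(n);A=np.c_[M[:,0],M[:,1],-np.r_[np.float64(uv),1]];
    return np.linalg.solve(A,-(M[:,2]*z+M[:,3]))[:2]
def wplane(uv,z,pos,q):
    c=r.get_calibration('wrist');d=(np.float64(uv)-[c['cx'],c['cy']])/c['fx'];t=np.linalg.norm(d)
    v=np.r_[d/t*np.sin(t),np.cos(t)] if t>0 else np.array([0,0,1.])
    H=c['hand_eye'];Rt=R.from_quat(q).as_matrix()
    o=Rt@H[:3,3]+pos;v=Rt@H[:3,:3]@v
    return o,v,(o+v*(z-o[2])/v[2])
E
python3 - <<'E'
from h import *
T=lambda c:(np.array(c)+.5)/4-.5+[160,165]
S=lambda c:(np.array(c)+.5)/4-.5+[220,145]
pts=dict(p_free_px=((463,450),(283,84),40),p_free_mx=((474,511),(288,123),40),p_fl_px=((685,400),(90,132),43),p_fl_mx=((702,481),(86,86),43),
t_pp=((102,87),(622,413),45),t_pm=((692,43),(36,415),45),t_mm=((712,240),(48,257),45),t_mp=((112,283),(605,260),45),
dr_p=((484,48),(243,413),56),dr_m=((501,260),(243,243),56),dl_p=((308,62),(411,413),56),dl_m=((322,272),(407,245),56),mug=((600,150),(140,295),75),fun=((203,180),(524,288),95))
for k,(a,b,z) in pts.items(): print(k,tri(T(a),S(b)).round(1),plane('top',T(a),z).round(1),plane('scene',S(b),z).round(1))
E
```

```text
p_free_px [444.7 -11.   89. ] [441.3  -7.9] [403.5 -15.7]
p_free_mx [389.7 -13.4 -30.3] [396.8 -16.3] [446.3  -8.3]
p_fl_px [ 479.3 -172.4   50.6] [ 479.  -172.6] [ 473.3 -174.5]
p_fl_mx [ 419.2 -185.5   38. ] [ 419.6 -184.8] [ 423.3 -184.7]
t_pp [710.7 265.2  46.7] [710.9 265.9] [709.7 265.3]
t_pm [ 747.9 -179.5   41. ] [ 747.3 -179.5] [ 750.2 -178.3]
t_mm [ 598.4 -193.6   35.2] [ 597.9 -193.4] [ 605.1 -190.6]
t_mp [563.7 256.9  37.6] [563.5 254.4] [568.8 256.4]
dr_p [740.7 -21.7  55.4] [740.6 -21.9] [741.  -21.4]
dr_m [581.8 -35.2  51. ] [581.6 -35.2] [585.4 -34.8]
dl_p [729.4 107.2  55.3] [729.1 109.9] [730.  104.6]
dl_m [572.3  97.1  51.1] [572.1  97.2] [575.8  96.3]
mug [ 660.8 -107.2   84.7] [ 661.9 -107.3] [ 654.5 -108.9]
fun [636.2 182.4  95.5] [636.3 180.3] [635.6 184.5]
```

>>> servo_tool:
  motion:
    - [[-36, -45, 0], 0]
    - [[-36, -45, 0], 0]
    - [[-36, -45, 0], 0]
    - [[-36, -45, 0], 0]
    - [[-36, -45, 0], 0]
    - [[-36, -45, 0], 0]
    - [[0, 0, 0], -0.175]
    - [[0, 0, 0], -0.175]
    - [[0, 0, 0], -0.175]
    - [[0, 0, 0], -0.175]
    - [[0, 0, 0], -0.175]
    - [[0, 0, 0], -0.175]
  fingers: 1

```text
time: 1.65
ee_pos: [376.4, -376.4, 231.1]
tcp_rot: [0.991, -0.13, -0.0, -0.0]
ft_force: [-0.3, 0.1, 0.6]
width: 84.9
```

>>> servo_tool:
  motion:
    - [[0, 0, 0], -0.172]
    - [[0, 0, 0], -0.172]
    - [[30, -46, 0], 0]
    - [[30, -46, 0], 0]
    - [[30, -46, 0], 0]
    - [[30, -46, 0], 0]
    - [[30, -46, 0], 0]
    - [[30, -46, 0], 0]
    - [[30, -46, 0], 0]
    - [[0, 0, 0], 0]
    - [[0, 0, 0], 0]

```text
time: 3.02
ee_pos: [560.8, -39.8, 230.9]
tcp_rot: [0.999, 0.039, -0.001, 0.0]
ft_force: [-0.1, -0.3, 0.4]
width: 85.4
```

Run:
```python
from h import *
s=r.get_state();print(s['ee_pos'],s['tcp_rot'])
cv2.imwrite("pics/w1.png",r.grab_frame('wrist'))
```

```text
[560.83612297 -39.80010592 230.87336926] [ 9.99255933e-01  3.85650107e-02 -5.17327980e-04  2.30932163e-04]
```

View pics/w1.png

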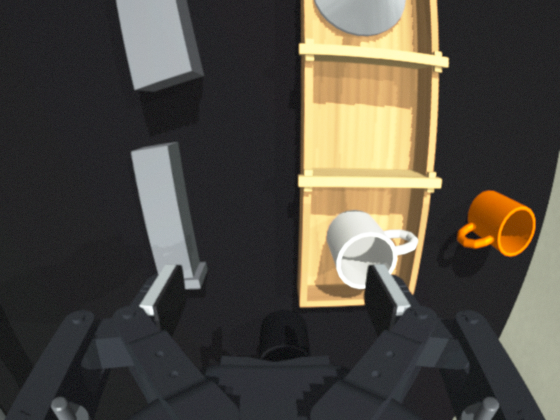

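Run:
```python
import cv2
t=cv2.imread("pics/w1.png")
cv2.imwrite("pics/w1a.png",cv2.resize(t[130:300,110:230],None,fx=3.5,fy=3.5,interpolation=cv2.INTER_CUBIC))
cv2.imwrite("pics/w1b.png",cv2.resize(t[30:230,285:465],None,fx=3,fy=3,interpolation=cv2.INTER_CUBIC))
```

```text
(no output)
```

View pics/w1a.png

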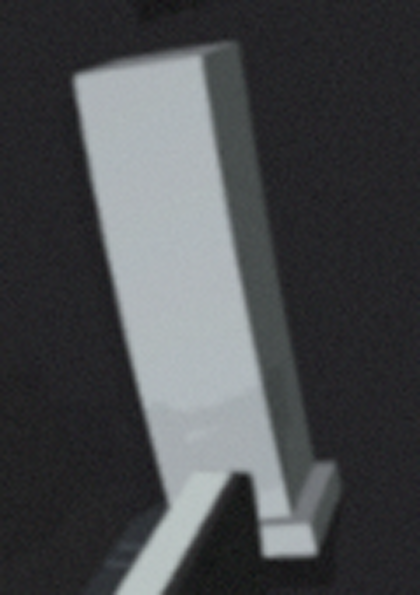

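View pics/w1b.png

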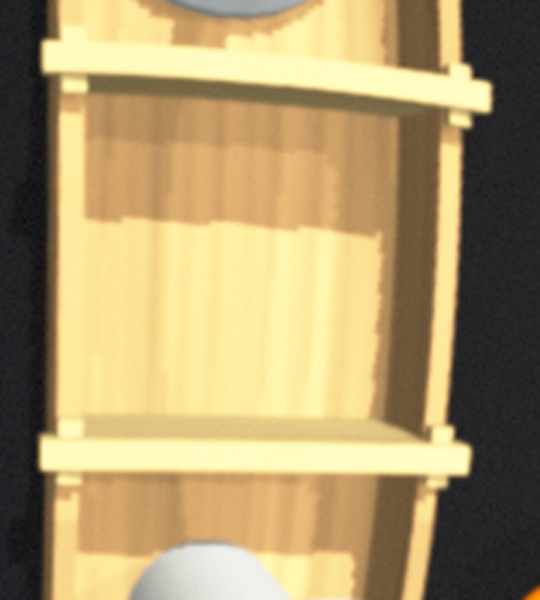

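Run:
```python
from h import *
s=r.get_state();p,q=s['ee_pos'],s['tcp_rot']
A=lambda c:(np.array(c)+.5)/3.5-.5+[110,130]
B=lambda c:(np.array(c)+.5)/3-.5+[285,30]
W=lambda uv,z:wplane(uv,z,p,q)[2][:2].round(1)
for n,c in dict(free_mx=(76,76),free_px=(203,55),l_fl=(168,503),r_fl=(292,520)).items(): print(n,W(A(c),40))
for n,c in dict(dr_l=(40,454),dr_r=(470,460),dr_mid=(255,456),dl_l=(42,57),dl_r=(490,95)).items(): print(n,W(B(c),56.5))
for n,c in dict(tl=(60,260),tl2=(62,550),tr=(452,260)).items(): print(n,W(B(c),45))
for uv in [(299,305),(420,303),(304,0)]: print(W(uv,45))
# two-view heights: ray from wrist vs top-camera ray
c=r.get_calibration('top');E=c['extrinsics']
def hz(uvw,uvt):
    o,v,_=wplane(uvw,0,p,q)
    o2=-E[:3,:3].T@E[:3,3];v2=E[:3,:3].T@np.r_[(uvt[0]-c['cx'])/c['fx'],(uvt[1]-c['cy'])/c['fy'],1]
    t=np.linalg.lstsq(np.c_[v,-v2],o2-o,rcond=None)[0]
    return ((o+v*t[0]+o2+v2*t[1])/2).round(1),np.linalg.norm(o+v*t[0]-o2-v2*t[1]).round(1)
T=lambda c:(np.array(c)+.5)/4-.5+[160,165]
print(hz(A((203,55)),T((463,450))),hz(A((76,76)),T((474,511))))
print(hz(B((40,454)),T((501,260))),hz(B((470,460)),T((484,48))))
print('canister',plane('top',(428,198),130))
```

```text
free_mx [399.2 -16.6]
free_px [442.5  -8.7]
l_fl [ 424.4 -165. ]
r_fl [ 470.  -166.2]
dr_l [582.3 -34.5]
dr_r [741.5 -22.1]
dr_mid [656.6 -28.9]
dl_l [571.9  96.4]
dl_r [730.4 110.3]
tl [584.1  30.1]
tl2 [594.6 -71.5]
tr [727.2  48.8]
[ 600.3 -189.9]
[ 761.5 -184.6]
[574.2 151.8]
(array([441.5,  -8.4,  37.8]), np.float64(1.3)) (array([396.5, -16.8,  34.8]), np.float64(1.2))
(array([582.1, -35.2,  53.9]), np.float64(0.8)) (array([740.1, -21.8,  58.8]), np.float64(0.2))
canister [ 669.25223239 -436.68584175]
```

>>> servo_tool:
  motion:
    - [[50, -22, 0], 0]
    - [[50, -22, 0], 0]
    - [[0, 0, 45], 0]
    - [[0, 0, 45], 0]
    - [[0, 0, 0], 0]
    - [[0, 0, 0], 0]
    - [[0, 0, 45], 0]
    - [[0, 0, 45], 0]
    - [[0, 0, 22], 0]
    - [[0, 0, 0], 0]
    - [[0, 0, 0], 0]
  fingers: -1
  newtons: 20

```text
time: 4.45
ee_pos: [659.3, 12.4, 31.6]
tcp_rot: [0.999, 0.038, 0.002, -0.0]
ft_force: [0.1, 0.4, -0.2]
width: 0.2
```

>>> servo_tool:
  motion:
    - [[0, 8, 0], 0]
    - [[0, 8, 0], 0]
    - [[0, 8, 0], 0]
    - [[0, 8, 0], 0]
    - [[0, 8, 0], 0]
    - [[0, 8, 0], 0]
    - [[0, 8, 0], 0]
    - [[0, 6, 0], 0]
    - [[0, 0, 0], 0]

```text
time: 5.58
ee_pos: [662.0, -51.1, 29.0]
tcp_rot: [0.999, 0.038, -0.0, 0.001]
ft_force: [-0.7, -0.5, 0.1]
width: -0.4
```

Run:
```python
from h import *
t=r.grab_frame('top')
cv2.imwrite("pics/t2.png",cv2.resize(t[165:265,180:360],None,fx=4,fy=4,interpolation=cv2.INTER_CUBIC))
t=r.grab_frame('scene')
cv2.imwrite("pics/s2.png",cv2.resize(t[145:265,220:400],None,fx=4,fy=4,interpolation=cv2.INTER_CUBIC))
```

```text
(no output)
```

View pics/t2.png

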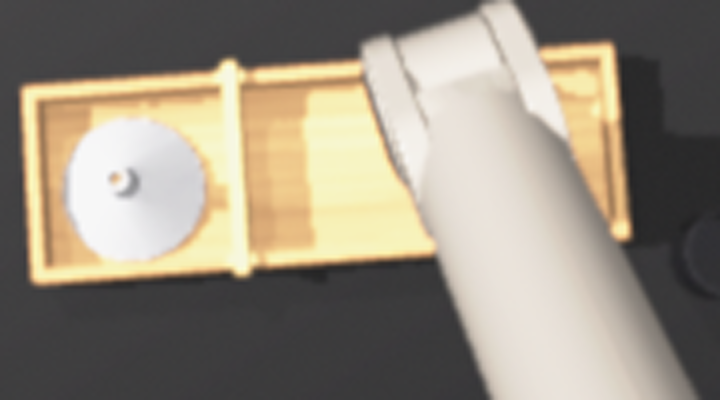

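View pics/s2.png

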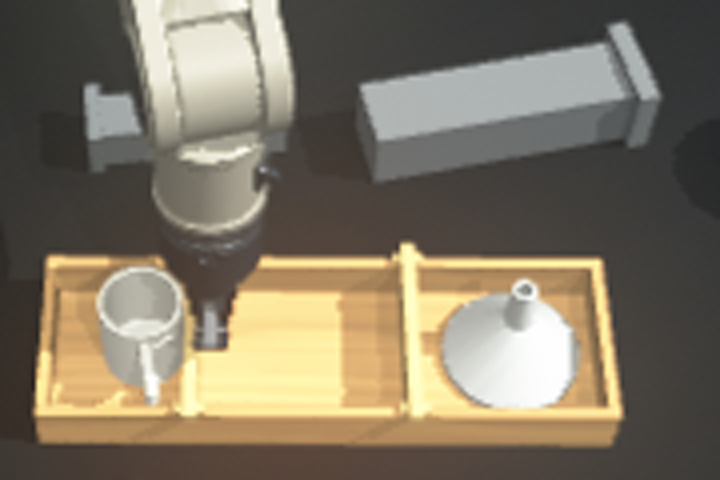

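>>> servo_tool:
  motion:
    - [[0, 5, 0], 0]
    - [[0, 5, 0], 0]
    - [[0, 5, 0], 0]
    - [[0, 4, 0], 0]
    - [[0, 4, 0], 0]
    - [[0, 0, 0], 0]
    - [[0, 0, 0], 0]

```text
time: 6.55
ee_pos: [664.7, -73.6, 29.7]
tcp_rot: [0.999, 0.038, 0.001, 0.001]
ft_force: [0.4, 0.3, 0.0]
width: 0.1
```

Run:
```python
from h import *
t=r.grab_frame('scene')
cv2.imwrite("pics/s3.png",cv2.resize(t[145:265,220:400],None,fx=4,fy=4,interpolation=cv2.INTER_CUBIC))
```

```text
(no output)
```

View pics/s3.png

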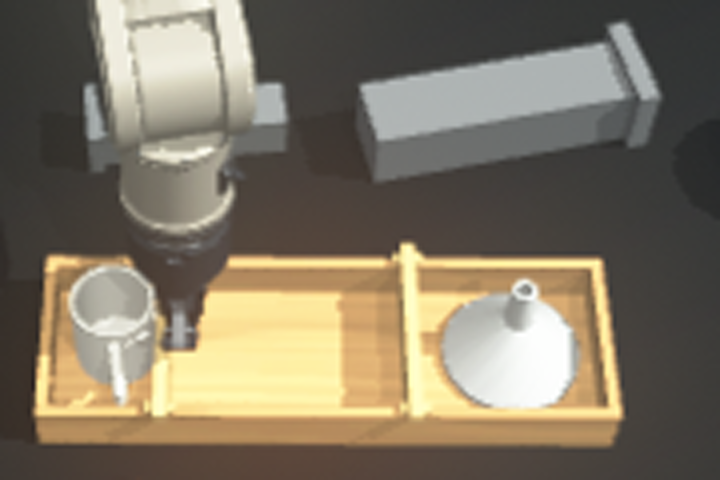

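Run:
```python
from h import *
S=lambda c:(np.array(c)+.5)/4-.5+[220,145]
for c in [(160,413),(411,413),(243,413)]: print(plane('scene',S(c),56).round(1))
```

```text
[746.4 -83.7]
[730.  104.6]
[741.  -21.4]
```

>>> servo_tool:
  motion:
    - [[0, -10, 0], 0]
    - [[0, 0, -50], 0]
    - [[0, 0, -50], 0]
    - [[-40, -16, -20], 0]
    - [[-55, 0, 0], 0]
    - [[-55, 0, 0], 0]
    - [[-55, 0, 0], 0]
    - [[0, 0, 0], 0]
    - [[0, 0, 0], 0]
  fingers: 1

```text
time: 7.72
ee_pos: [458.8, -62.1, 150.1]
tcp_rot: [0.999, 0.039, 0.001, 0.0]
ft_force: [0.8, -0.4, 0.3]
width: 85.1
```

Run:
```python
from h import *
s=r.get_state();print(s['time'],s['ee_pos'],s['tcp_rot'])
cv2.imwrite("pics/w4.png",r.grab_frame('wrist'))
```

```text
7.725 [458.84161249 -62.14439381 150.07523904] [9.99253044e-01 3.86234468e-02 1.22592758e-03 2.82010763e-04]
```

View pics/w4.png

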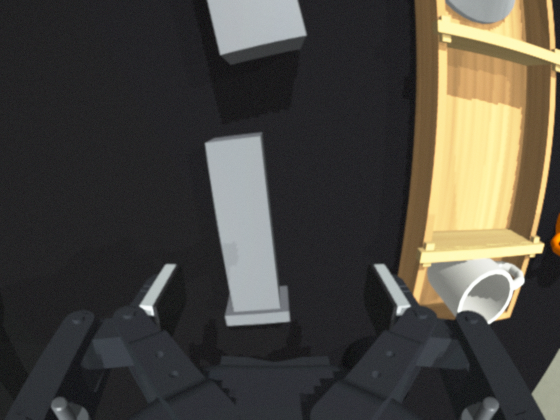

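Run:
```python
import cv2
t=cv2.imread("pics/w4.png")
cv2.imwrite("pics/w4a.png",cv2.resize(t[120:340,190:310],None,fx=2.7,fy=2.7,interpolation=cv2.INTER_CUBIC))
cv2.imwrite("pics/w4b.png",cv2.resize(t[210:330,400:560],None,fx=4,fy=4,interpolation=cv2.INTER_CUBIC))
```

```text
(no output)
```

View pics/w4a.png

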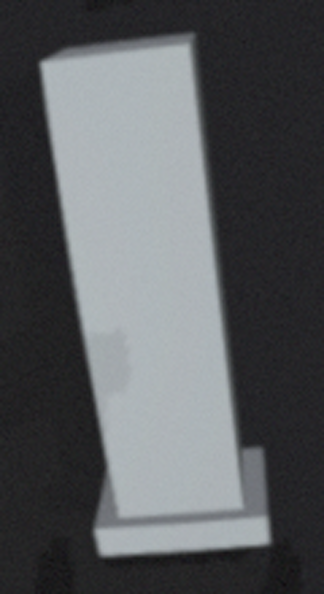

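View pics/w4b.png

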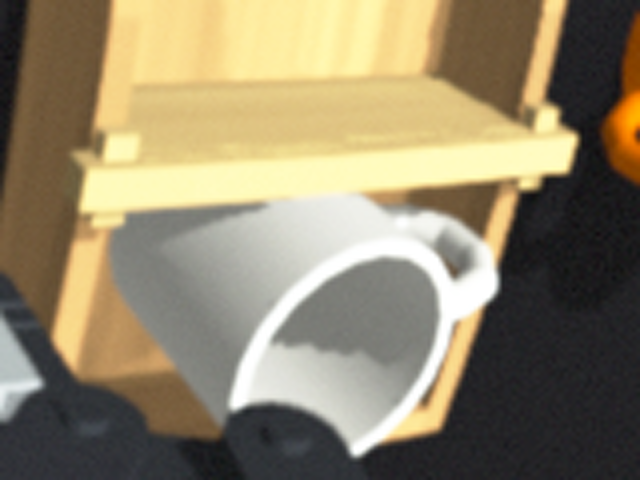

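Run:
```python
from h import *
s=r.get_state();p,q=s['ee_pos'],s['tcp_rot'];p=np.array([458.84,-62.14,150.08])
A=lambda c:(np.array(c)+.5)/2.7-.5+[190,120]
B=lambda c:(np.array(c)+.5)/4-.5+[400,210]
W=lambda uv,z:wplane(uv,z,p,q)[2][:2].round(1)
f=[W(A(c),40) for c in((40,64),(191,43),(118,517),(243,508))];print(f)
a=(f[0]+f[1])/2;b=(f[2]+f[3])/2;print(a,b,np.linalg.norm(a-b),np.degrees(np.arctan2(*(a-b)[::-1])))
print([W(A(c),46) for c in((97,530),(270,515),(100,556),(272,543))])
print(W(B((80,190)),56.5),W(B((576,150)),56.5))
print(r.get_state()['time'])
```

```text
[array([398.8, -16.1]), array([442.6,  -7.4]), array([ 427. , -171.2]), array([ 470.5, -163.3])]
[420.7  -11.75] [ 448.75 -167.25] 158.0096595148537 100.22538616659735
[array([ 420.3, -173.3]), array([ 479.5, -161.4]), array([ 421.3, -185. ]), array([ 481.4, -173.6])]
[587.5 -95.4] [748.2 -82.1]
7.775
```

>>> servo_tool:
  motion:
    - [[-25, 34, 0], -0.1]
    - [[0, 0, 40], 0]
    - [[0, 0, 40], 0]
    - [[0, 0, 30], 0]
    - [[0, 0, 20], 0]
    - [[0, 0, 9], 0]
    - [[0, 0, 0], 0]
    - [[0, 0, 0], 0]

```text
time: 8.78
ee_pos: [436.4, -98.2, 11.0]
tcp_rot: [0.996, 0.088, 0.001, 0.0]
ft_force: [0.3, -0.5, 0.9]
width: 85.6
```

>>> servo_tool:
  motion:
    - [[0, 0, 0], 0]
    - [[0, 0, 0], 0]
    - [[0, 0, 0], 0]
    - [[0, 0, 0], 0]
    - [[0, 0, 0], 0]
    - [[0, 0, 0], 0]
  fingers: -1
  newtons: 35

```text
time: 9.52
ee_pos: [435.9, -98.3, 10.9]
tcp_rot: [0.996, 0.088, 0.001, 0.0]
ft_force: [-0.3, -0.5, 6.6]
width: 43.4
```

>>> servo_tool:
  motion:
    - [[0, 0, -15], 0]
    - [[0, 0, -40], 0]
    - [[0, 0, -40], 0]
    - [[0, 0, -40], 0]
    - [[0, 0, 0], 0.09]
    - [[0, 0, 0], 0]

```text
time: 10.28
ee_pos: [435.1, -98.3, 146.2]
tcp_rot: [0.999, 0.044, 0.0, 0.0]
ft_force: [-0.4, 0.4, -1.7]
width: 43.3
```

Run:
```python
from h import *
s=r.get_state();print(s['time'],s['ee_pos'],s['tcp_rot'],s['ft_force'],s['width'])
cv2.imwrite("pics/w5.png",r.grab_frame('wrist'))
t=r.grab_frame('top')
cv2.imwrite("pics/t5.png",cv2.resize(t[165:325,160:360],None,fx=3.7,fy=3.7,interpolation=cv2.INTER_CUBIC))
```

```text
10.275 [435.14721771 -98.28479967 146.17714673] [9.99042325e-01 4.37513503e-02 3.60626162e-04 3.48239203e-04] [-0.41447253  0.40420641 -1.67933369] 43.30716807327789
```

View pics/w5.png

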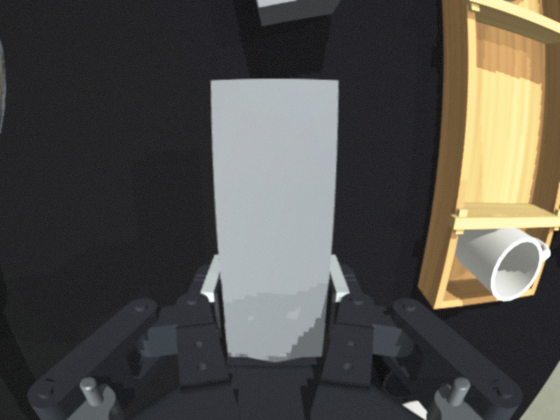

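View pics/t5.png

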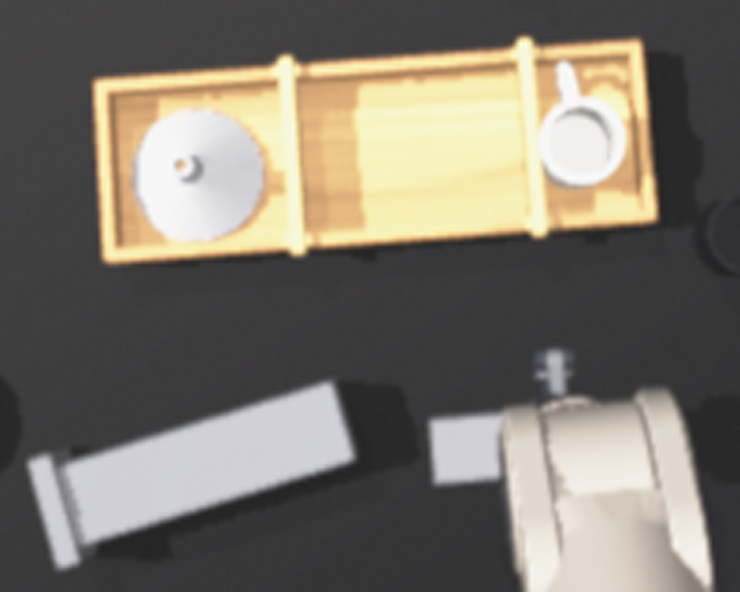

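Run:
```python
from h import *
s=r.get_state();p,q=s['ee_pos'],s['tcp_rot']
T=lambda c:(np.array(c)+.5)/3.7-.5+[160,165]
W=lambda uv,z:wplane(uv,z,p,q)[2][:2].round(1)
print(W((211,82),175.3),W((338,82),175.3))
L=[plane('top',T(c),56.5) for c in((287,58),(299,252))];Rr=[plane('top',T(c),56.5) for c in((524,40),(540,234))]
print(L,Rr);l=sum(L)/2;rr=sum(Rr)/2;print(l,rr,np.linalg.norm(l-rr))
Fr=[plane('top',T(c),175.3) for c in((429,419),(434,485))];print(Fr)
# wrist view of divider
print(W((457,217),56.5),W((465,5),56.5))
```

```text
[404.  -13.1] [447.5  -9.2]
[array([728.48976926, 108.11686698]), array([571.6873043 ,  96.16123754])] [array([744.42645213, -83.78211332]), array([587.08907352, -96.59913748])]
[650.08853678 102.13905226] [665.75776282 -90.1906254 ] 192.96691310426135
[array([448.02523923,  -9.01579258]), array([401.51388605, -12.86225444])]
[587.8 -88.8] [568.8  87.4]
```

>>> servo_tool:
  motion:
    - [[30, -11, 0], 0]
    - [[46, -16, 0], 0]
    - [[46, -16, 0], 0]
    - [[46, -16, 0], 0]
    - [[40, -14, 0], 0]
    - [[23, -8.5, 0], 0]
    - [[0, 0, 0], 0]
    - [[0, 0, 40], 0]
    - [[0, 0, 16], 0]
    - [[0, 0, 0], 0]
    - [[0, 0, 0], 0]

```text
time: 11.75
ee_pos: [659.0, 3.0, 90.5]
tcp_rot: [0.999, 0.043, 0.001, -0.0]
ft_force: [-1.2, 0.1, -0.8]
width: 43.6
```

Run:
```python
from h import *
s=r.get_state();print(s['time'],s['ee_pos'],s['tcp_rot'],s['ft_force'],s['width'])
t=r.grab_frame('wrist');cv2.imwrite("pics/w6.png",t)
t=r.grab_frame('scene')
cv2.imwrite("pics/s6.png",cv2.resize(t[145:265,220:400],None,fx=4,fy=4,interpolation=cv2.INTER_CUBIC))
```

```text
11.75 [658.9553382    2.96044829  90.48044166] [ 9.99057404e-01  4.34026840e-02  7.15047848e-04 -6.96801881e-06] [-1.18386339  0.08993137 -0.82764517] 43.61186538609371
```

View pics/w6.png

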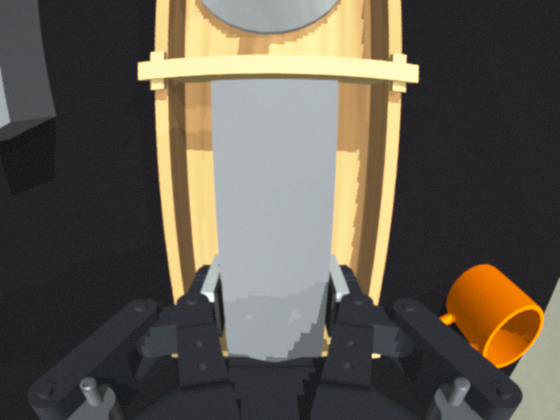

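View pics/s6.png

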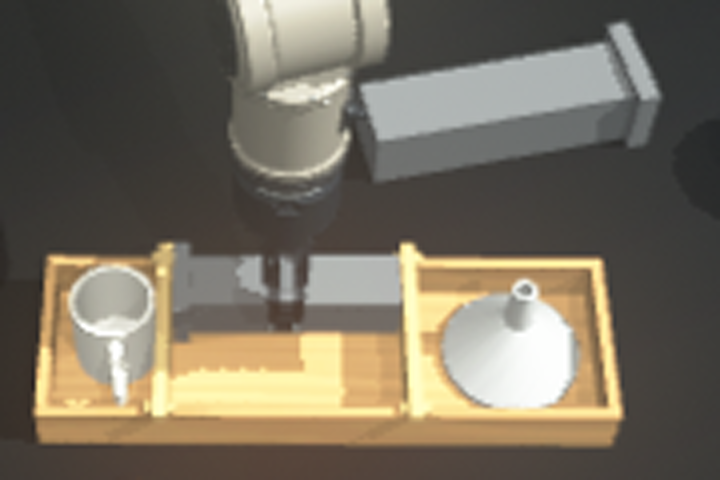

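Run:
```python
from h import *
s=r.get_state();p,q=s['ee_pos'],s['tcp_rot'];R0=R.from_quat(q).as_matrix()
W=lambda uv,z:((wplane(uv,z,p,q)[2]-p)@R0).round(1)
print('free end tool',W((275,81),119.6))
print('divider mid', W((275,66),56.5), 'ends',W((140,71),56.5),W((417,73),56.5))
S=lambda c:(np.array(c)+.5)/4-.5+[220,145]
for c,z in [((172,245),125),((190,283),119.6),((400,278),119.6),((398,303),119.6),((165,245),56.5),((407,245),56.5)]: print(c,plane('scene',S(c),z).round(1))
```

```text
free end tool [ -1.1 -87.3 -28.8]
divider mid [  -1.  -100.7   34.3] ends [ -77.1 -102.3   34.1] [  79.8 -101.7   34.4]
(172, 245) [640.1 -84. ]
(190, 283) [669.6 -67.5]
(400, 278) [651.4  88.6]
(398, 303) [673.8  87.9]
(165, 245) [593.1 -96.9]
(407, 245) [576.1  96.3]
```

>>> servo_tool:
  motion:
    - [[0, -2, 8], 0]
    - [[0, 0, 10], 0]
    - [[0, 0, 10], 0]
    - [[0, 0, 8], 0]
    - [[0, 0, 6], 0]
    - [[0, 0, 0], 0]

```text
time: 12.6
ee_pos: [657.9, 5.0, 46.6]
tcp_rot: [0.999, 0.043, -0.001, -0.0]
ft_force: [-0.3, 0.6, -0.8]
width: 43.7
```

Run:
```python
from h import *
t=r.grab_frame('wrist')
cv2.imwrite("pics/w7.png",t)
t=r.grab_frame('scene')
cv2.imwrite("pics/s7.png",cv2.resize(t[145:265,220:400],None,fx=4,fy=4,interpolation=cv2.INTER_CUBIC))
```

```text
(no output)
```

View pics/w7.png

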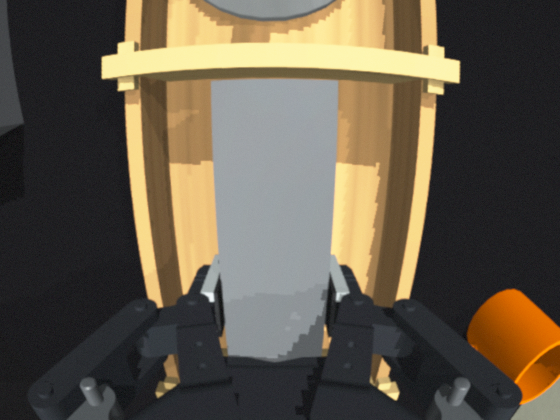

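View pics/s7.png

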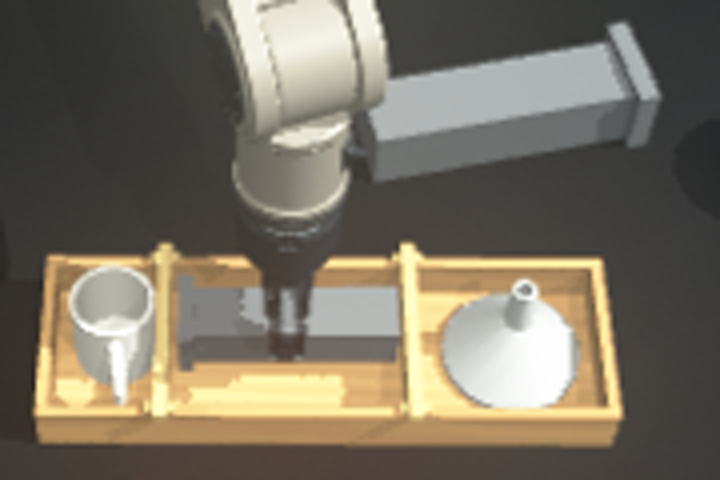

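Run:
```python
from h import *
s=r.get_state();p,q=s['ee_pos'],s['tcp_rot'];R0=R.from_quat(q).as_matrix()
W=lambda uv,z:((wplane(uv,z,p,q)[2]-p)@R0).round(1)
print('free end',W((275,81),75.7),'div edges',W((275,79),56.5),W((275,70),56.5),W((275,44),56.5),W((160,395),56.5),W((160,384),56.5))
t=cv2.imread('pics/w7.png')
cv2.imwrite("pics/w7c.png",cv2.resize(t[30:110,190:360],None,fx=4,fy=4,interpolation=cv2.INTER_CUBIC))
```

```text
free end [ -1.1 -87.4 -28.2] div edges [ -1.1 -89.7  -9. ] [ -1.1 -93.5  -9. ] [  -1.1 -104.5   -9. ] [-76.6  93.9  -9.1] [-73.9  82.   -9.1]
```

View pics/w7c.png

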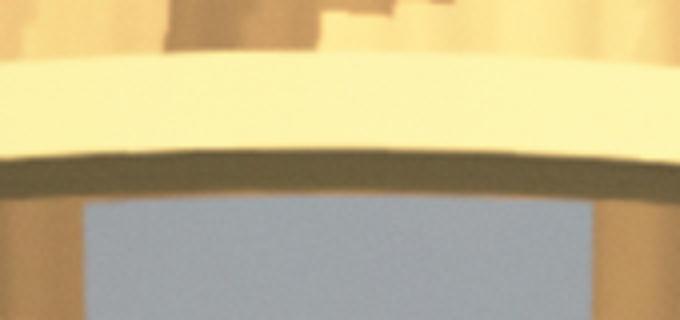

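>>> servo_tool:
  motion:
    - [[0, 0, 6], 0]
    - [[0, 0, 6], 0]
    - [[0, 0, 6], 0]
    - [[0, 0, 5], 0]
    - [[0, 0, 3], 0]
    - [[0, 0, 2], 0]
    - [[0, 0, 0], 0]
    - [[0, 0, 0], 0]

```text
time: 13.7
ee_pos: [658.4, 5.1, 19.5]
tcp_rot: [0.999, 0.043, 0.0, 0.0]
ft_force: [-0.8, -0.5, -1.1]
width: 43.4
```

>>> servo_tool:
  motion:
    - [[0, 0, 1], 0]
    - [[0, 0, 1], 0]
    - [[0, 0, 0], 0]
    - [[0, 0, 0], 0]

```text
time: 14.2
ee_pos: [658.3, 5.1, 17.3]
tcp_rot: [0.999, 0.043, 0.0, 0.0]
ft_force: [0.5, -1.0, -1.4]
width: 43.5
```

>>> servo_tool:
  motion:
    - [[0, 0, 0], 0]
    - [[0, 0, 0], 0]
    - [[0, 0, 0], 0]
    - [[0, 0, 0], 0]
    - [[0, 0, -10], 0]
    - [[0, 0, -30], 0]
    - [[0, 0, -50], 0]
    - [[0, 0, -50], 0]
    - [[-40, 0, -40], 0]
    - [[-60, 0, 0], 0]
    - [[0, 0, 0], 0]
    - [[0, 0, 0], 0]
  fingers: 0.5

```text
time: 15.7
ee_pos: [559.3, -3.8, 198.3]
tcp_rot: [0.999, 0.043, 0.001, 0.0]
ft_force: [0.6, 0.1, -0.5]
width: 63.7
```

Run:
```python
from h import *
s=r.get_state();print(s['time'],s['ee_pos'],s['tcp_rot'],s['width'])
cv2.imwrite("pics/w8.png",r.grab_frame('wrist'))
t=r.grab_frame('scene')
cv2.imwrite("pics/s8.png",cv2.resize(t[145:265,220:400],None,fx=4,fy=4,interpolation=cv2.INTER_CUBIC))
t=r.grab_frame('top');cv2.imwrite("pics/t8.png",t)
```

```text
15.7 [559.32324327  -3.75426352 198.28136923] [9.99058477e-01 4.33721731e-02 9.87319658e-04 1.98322586e-04] 63.73293486144992
```

View pics/w8.png

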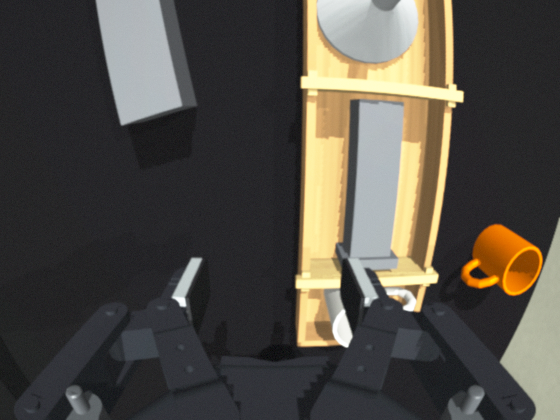

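View pics/s8.png

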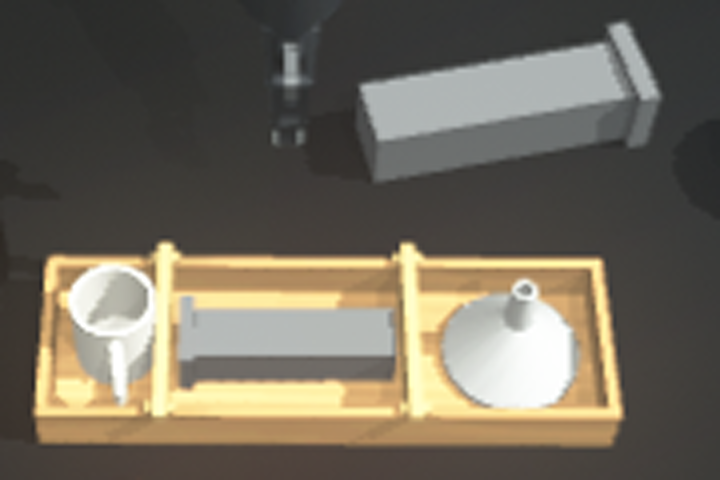

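View pics/t8.png

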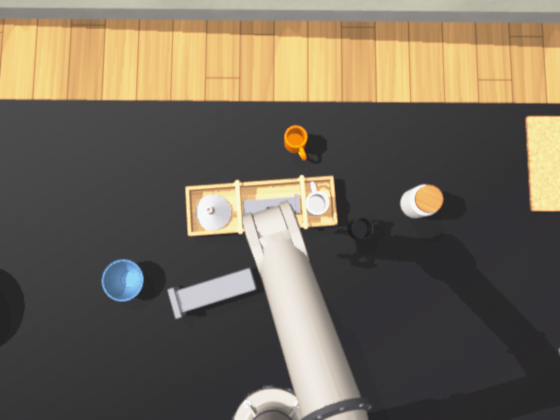

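Run:
```python
from h import *
p=np.array([559.32,-3.75,198.28]);q=r.get_state()['tcp_rot']
W=lambda uv,z:wplane(uv,z,p,q)[2][:2].round(1)
S=lambda c:(np.array(c)+.5)/4-.5+[220,145]
print(W((350,101),46),W((403,102),46),W((353,250),46),W((395,251),46))
print([plane('scene',S(c),46).round(1) for c in((393,310),(393,355),(193,311),(193,356))])
print(r.get_state()['time']); r.job_done()
```

```text
[619.1  87.3] [671.   94.3] [643.5 -58.3] [690.3 -56.8]
[array([632.3,  88. ]), array([673.9,  89.6]), array([647. , -69.1]), array([688.3, -64.9])]
15.85
the job is handed in; nothing more can be done
```

I slid the divider beside the mug outward about 62 mm, then laid the smaller pusher in the middle compartment, opened the fingers and handed the job in at 15.9 s. The hand-in reports no verdict.

- **Divider:** I pushed it from inside the middle compartment with the fingers shut. By the pictures, the dividers are now about 193 mm apart, where more than 180 mm is needed. The wrist force readings between moves stayed near zero.
- **Pusher:** I gripped it near its middle, lowered it into the compartment and withdrew straight up. The last pictures show it lying flat in the tray with both ends clear of the dividers. It lies along the tray's length within a few degrees, roughly 30 mm from the tray's centre towards the mug.
- **Other things:** The mug and funnel stand upright. The mug was pushed along by roughly 23 mm and the funnel did not visibly move. The canister, the bowl and the larger pusher look unmoved, and the gripper is clear of everything.
- **Disagreement:** The scene and wrist views agreed to a few mm on most corners of the placed pusher. They differed by up to about 13 mm at two of them, one at each end. I read those corners from pictures that were not enlarged, and the wrist view of the flange end was partly hidden by a finger. The errors are too small to affect the placing limits.

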